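# Wind down the button press with its folding crank

## Task

On the button press whose crank has the red ball knob, first swing the folded handle up until it stands upright, then wind the crank clockwise (seen from above) by it as far as it goes, so that the ram comes down on the button. Leave the handle standing up and let go; leave the press with the blue knob alone.

Things in the scene. Friction and masses are not known exactly. Their poses are not given: they have to be found in the camera images.
- red_press: The press to work on, grey-green, fixed: base 130 x 150 mm, two columns, head beam 50 x 130 mm with its top at 155 mm, and on top a level steel crank arm 12 mm wide, 92 mm long from the axis, underside 169 mm and top 177 mm above the table. A brass button lies in it. Origin: on the crank's vertical axis, at table height. From it the arm points the same horizontal way as from it to the red knob, always.
- red_knob (a point): Centre of the red ball, 24 mm across, on the free end of the folding handle, a 10 mm rod. The handle's hinge is on the arm, 85 mm from the axis and 191 mm above the table; the ball's centre is 50 mm from it. Folded, the handle points back to the axis and lies a little raised, with room for a finger on either side of ball and arm. Ball: 85 - 50 cos(red_fold) mm from the axis, 191 + 50 sin(red_fold) mm up.
- red_fold (a joint): Angle of the folding handle: 0 flat over the arm, 1.57 upright against its stop; the ball swings up and away from the axis, in the upright plane through axis and arm. It starts between 0.3 and 0.55. A friction hinge (0.06 N m, 1 to 2 N at the ball): it stays where it is left. The ball swivels in a grip and lags the fingers by a few mm, so draw it a little past upright.
- red_crank (a joint): Angle of the crank, growing clockwise seen from above; 1.6 is the end stop with the ram down on the button. It starts between 0 and 0.3. Light friction (0.06 N m, about 1 N at the upright knob): it stays where it is left.
- blue_knob (a point): Centre of the blue ball knob, 24 mm across, of the other press, which is of the same build but has no button in it and is to be left alone. Its handle is folded too.
There are look-alikes about, which are no part of the job. Leave any pink look-alike of the red_press alone.

How it is judged (in metres and radians):
On the way, in this order (a step that is already met when the one before it is completed fails the run):
1. the red-knobbed handle stands upright, before the crank has been wound down (value of joint red_fold above 1.3 rad and value of joint red_crank below 1.2 rad), for 0.1 s.
2. the crank is wound clockwise to its end stop with the handle upright (value of joint red_crank above 1.4 rad and value of joint red_fold above 1.2 rad), for 0.1 s.
At the end, for the whole second after the job is handed in: The crank with the red knob is wound clockwise to within 0.2 rad (11 degrees) of its end stop at 1.6, its handle stands within 0.27 rad (15 degrees) of upright, the crank is at rest, and the blue knob is within 15 mm of where it was (value of joint red_crank above 1.4 rad and value of joint red_fold above 1.3 rad and velocity of joint red_crank between -0.1 and 0.1 rad/s and distance of blue_knob from where it was at the start of the episode below 0.015 m); the robot touches nothing.
It fails at once if the blue-knobbed press is operated (its knob moved more than 15 mm) (distance of blue_knob from where it was at the start of the episode above 0.015 m).
It also fails if it takes over 42 s, if anything falls off the work surface, if the arm or the gripper's body presses on something with over 40 N, if the wrist force passes 120 N, or if a joint passes its speed limit or range.

## Robot

A 6-joint arm with a two-finger parallel gripper is mounted at the origin on the work surface. World frame = base frame: x ahead of the robot, y to its left, z up, the work surface at z = 0. Lengths are in mm, angles in degrees, forces in N, time in s.
With the tool pointing down it reaches from about 350 to 850 mm from the base axis. Payload 8.1 kg.
Tool frame: the origin (TCP) lies at the very end of the fingers, on their centre line; the grasp point (between the pads) lies 19 mm behind it; z points along the fingers, y is the line along which they close (so a half turn about z gives the same grasp; the last joint's range is limited). The gripper opens to 85 mm and grips with 20 to 120 N. Pads are 22 mm wide; open, the fingers measure 114 mm over their backs; the gripper's body (76 mm by 85 mm) begins 54 mm behind the grasp point. The pads swing forward as they close: fully open they stand 13 mm farther back than shut.
Start: joints at [-72.96, 7.471, 85.268, -0, 87.261, -4.893], TCP at [224.132, -556.57, 231.292] pointing down, gripper open.
Joint ranges: [-169.43, 169.43], [-51.17, 129.36], [1.28, 143.12], [-76.62, 256.62], [0, 156.53], [-152.29, 152.29]. Speed limits (degrees/s): [136.94, 136.94, 159.86, 180, 180, 180].

## Interface

Orientations are given as [roll, pitch, yaw] about the fixed x, y, z axes, in that order (R = Rz(yaw) Ry(pitch) Rx(roll)).
In Python, from bench import * gives the robot as it stands.
- The arm moves only by the tool play_rows, never from a script. Its argument "increments" is a list of rows, each a list of 3 entries, a list of its own where there are three numbers: the gripper's target within -1 to 1 (fully open at 1, half-way at 0, shut at -1), then the shift along the tool's x, y, z in mm, then the turn about the tool's z in rad. A call has 1 to 12 rows; each row shifts and turns the commanded pose from where the row before left it, along the tool's axes as they then stand; what a row does not reach is not made up. A row lasts 1/12 s, in which the tool goes at most 41.7 mm and 7.16 degrees, less where a joint would pass 70% of its speed; a pose out of reach is approached as far as the arm can. A call is refused whole if a number of a shift passes 41.7 or a number of a turn 0.125, either way. A call with a gripper value outside its range is refused whole. The fingers move at their own pace and stop on an object; "force" is the grip in N (left out, the last holds). Time passes only in rows, so rows that do not move let the fingers close. It gives the time, the measured TCP pose, the force, the opening and the grip force at its end, in the units of the state.
- sense(): the state, without advancing time (a new reading comes with each control period).
- snapshot(name): name is "scene" or "top" or "wrist"; returns a dict with "color" (420x560x3 uint8, red, green, blue), "intrinsics" (3x3 intrinsics, pixels), "world_from_camera" (4x4, takes a point from camera to world coordinates). Camera axes: x right, y down, z forward; pixel columns grow to the right and rows downward; lengths in mm; the calibration is good to about 2 mm. A picture is of the moment at which its call begins. There is no depth.
- hand_in(): hands the job in; it is judged then, once.
Trained networks look in a picture, given as the dict that the camera call returned (one of the last four; its "shot" number tells which), for a name from the list of things; names that differ only in an ending like _2 or _b are one class to them, and where a whole thing is asked for, a point or a joint stands for the part that bears it (a point fixed in the world has none). Each returns a list of dicts, best first, with "p" (0 to 1); they miss things now and then, are a little off and sometimes report something else, mostly with a low value. They report only what shows in the picture. A call takes as long as a camera call. They do not tell look-alikes from the thing itself.
- find_in(query, picture): "xyz" ([x, y, z] in mm, in the coordinates of the camera as it stood for that picture, good to about 4 mm: the middle of the surface that is visible of it).
- regions_of(query, picture): "mask" (420x560 bool, what is visible of it).
- pinpoint(query, picture): "xyz" ([x, y, z] in mm, in the coordinates of the camera as it stood for that picture, good to about 4 mm: a listed point, or the origin of a listed thing).
The state is a dict: "time": time; "joint_pos": joint angles; "qd": joint speeds; "joint_efforts": joint torques, N m; "tool_pos": TCP position; "tcp_rot": TCP orientation; "ft_force": force on the tool from outside, world axes, zero at the start; "wrist_torque": the same for the moment, N m; "finger_gap": finger opening in mm; "grip_force": force on a finger pad.
Only numpy, scipy, OpenCV 4.12 (cv2) and the standard library are available. Lean on these libraries where they do the work, as an engineer would, in place of code of your own. Each camera call takes 0.05 s, during which the arm holds its last target. There are 200 camera calls.

## Working session

There is one attempt and no reset: what is moved stays moved. The work goes in short steps, Python scripts to look and compute and a tool call to move; the robot and the scene stay as the last step left them, time stands still between calls to the robot, and variables do not carry over. Pictures are saved under pics/ and viewed, at most 10 in all, crops included, and the job is handed in when it is done.

Besides the shell and the picture viewer there is one more tool, called after ">>>" in YAML: its name, and indented under it one key for each argument. play_rows: Moves the arm, as the interface text tells. Its arguments: {"type":"object","properties":{"increments":{"type":"array","items":{"type":"array"}},"force":{"type":"number"}},"required":["increments"]}

```bash
mkdir -p pics
cat > h.py <<'E'
from bench import *
import numpy as np, cv2
def W(pic,p):
    T=np.array(pic["world_from_camera"]); return (T@np.r_[p,1])[:3]
def px(pic,p):
    q=np.array(pic["intrinsics"])@np.array(p); return (q[:2]/q[2]).round()
E
python3 - <<'E'
from h import *
ims=[]
for n in ["scene","top"]:
    s=snapshot(n); ims.append(s["color"])
    for q in ["red_knob","blue_knob","red_press"]:
        for f in (pinpoint,find_in):
            if f is find_in and q!="red_press" : continue
            for d in f(q,s)[:4]: print(n,q,f.__name__,round(d["p"],2),W(s,d["xyz"]).round(),px(s,d["xyz"]))
    cv2.imwrite(f"pics/{n}1.png",s["color"][...,::-1])
st=sense(); print({k:np.round(v,2) for k,v in st.items()})
E
```

```text
scene red_knob call 0.63 [493. 188. 210.] [394. 185.]
scene red_knob call 0.6 [281. 231. 190.] [366. 117.]
scene blue_knob call 0.59 [ 532. -276.  211.] [178. 267.]
scene red_press call 0.88 [292. 260.  -6.] [366. 169.]
scene red_press call 0.66 [529. 217.  -4.] [393. 246.]
scene red_press call 0.74 [307. 239.  70.] [366. 157.]
top red_knob call 0.8 [501. 193. 216.] [154. 160.]
top red_knob call 0.73 [281. 227. 187.] [135. 283.]
top blue_knob call 0.54 [ 525. -276.  208.] [413. 151.]
top red_press call 0.86 [527. 217.   3.] [167. 165.]
top red_press call 0.75 [298. 263.  -2.] [144. 269.]
top red_press call 0.94 [514. 199.  73.] [168. 166.]
top red_press call 0.85 [295. 241.  24.] [151. 271.]
{'time': np.float64(0.5), 'joint_pos': array([-72.96,   7.47,  85.27,  -0.  ,  87.26,  -4.89]), 'qd': array([ 0.06,  0.04,  0.05,  0.01,  0.05, -0.07]), 'joint_efforts': array([ -0.  , -56.87, -50.04,  -0.  ,   0.  ,   0.  ]), 'tool_pos': array([ 224.14, -556.56,  231.26]), 'tcp_rot': array([-180.  ,    0.  ,   21.93]), 'ft_force': array([-0.09, -0.65, -0.07]), 'wrist_torque': array([-0.03,  0.02,  0.04]), 'grip_force': np.float64(0.0), 'finger_gap': np.float64(85.36)}
```

View pics/scene1.png

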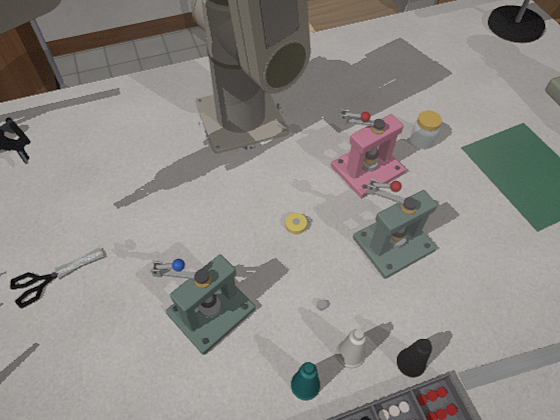

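View pics/top1.png

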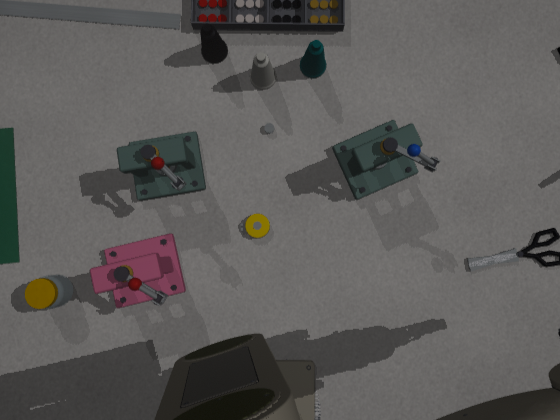

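The scene and top views agree. The grey-green press with the red knob is the target: knob at about (497,190,213), axis at about (528,217). The ball is 40 mm from the axis, which puts the fold at about 0.45. The pink one is the look-alike, and the blue press is far off at (528,-276). I'll lift and then travel to hover over the knob.

>>> play_rows:
  increments:
    - [1, [0, 0, -30], 0]
    - [1, [0, 0, -30], 0]
    - [1, [0, 0, -30], 0]
    - [1, [26.6, -29.5, 0], 0]
    - [1, [26.6, -29.5, 0], 0]
    - [1, [26.6, -29.5, 0], 0]
    - [1, [26.6, -29.5, 0], 0]
    - [1, [26.6, -29.5, 0], 0]
    - [1, [26.6, -29.5, 0], 0]
    - [1, [26.6, -29.5, 0], 0]
    - [1, [26.6, -29.5, 0], 0]
    - [1, [26.6, -29.5, 0], 0]

```text
time: 1.5
tool_pos: [347.2, -219.1, 321.5]
tcp_rot: [180.0, -0.0, 21.9]
ft_force: [1.4, -0.0, 0.1]
finger_gap: 85.2
grip_force: 0.0
```

>>> play_rows:
  increments:
    - [1, [26.6, -29.5, 0], 0]
    - [1, [26.6, -29.5, 0], 0]
    - [1, [26.6, -29.5, 0], 0]
    - [1, [26.6, -29.5, 0], 0]
    - [1, [26.6, -29.5, 0], 0]
    - [1, [26.6, -29.5, 0], 0]
    - [1, [26.6, -29.5, 0], 0]
    - [1, [26.6, -29.5, 0], 0]
    - [1, [26.6, -29.5, 0], 0]
    - [1, [26.6, -29.5, 0], 0]
    - [1, [26.6, -29.5, 0], 0]
    - [1, [0, 0, 0], 0.12]

```text
time: 2.5
tool_pos: [497.7, 195.3, 319.7]
tcp_rot: [-179.9, 0.1, 15.4]
ft_force: [0.7, -0.8, 0.1]
finger_gap: 85.1
grip_force: 0.0
```

>>> play_rows:
  increments:
    - [1, [0, 0, 0], 0.12]
    - [1, [0, 0, 0], 0.12]
    - [1, [0, 0, 0], 0.12]
    - [1, [0, 0, 0], 0.12]
    - [1, [0, 0, 0], 0.12]
    - [1, [0, 0, 0], 0.12]
    - [1, [0, 0, 0], 0.12]
    - [1, [0, 0, 0], 0.12]
    - [1, [0, 0, 0], 0.12]
    - [1, [0, 0, 0], 0.12]
    - [1, [0, 0, 0], 0.12]
    - [1, [0, 0, 0], 0.12]

```text
time: 3.5
tool_pos: [508.5, 97.2, 317.1]
tcp_rot: [-178.1, 4.0, -59.7]
ft_force: [0.3, 0.5, 0.5]
finger_gap: 85.2
grip_force: 0.0
```

>>> play_rows:
  increments:
    - [1, [0, 0, 0], -0.12]
    - [1, [0, 0, 0], -0.12]
    - [1, [0, 0, 0], -0.12]
    - [1, [0, 0, 0], -0.12]
    - [1, [0, 0, 0], -0.12]
    - [1, [0, 0, 0], -0.12]
    - [1, [0, 0, 0], -0.12]
    - [1, [0, 0, 0], -0.12]
    - [1, [0, 0, 0], -0.12]
    - [1, [0, 0, 0], -0.12]
    - [1, [0, 0, 0], -0.12]
    - [1, [0, 0, 0], -0.12]

```text
time: 4.5
tool_pos: [508.3, 97.5, 317.0]
tcp_rot: [-175.9, -1.3, 23.1]
ft_force: [-0.1, -0.6, -0.2]
finger_gap: 85.1
grip_force: 0.0
```

Run:
```python
from h import *
st=sense(); print({k:np.round(v,2) for k,v in st.items() if k in("time","joint_pos","tool_pos","tcp_rot")})
for n in ["wrist","top"]:
    s=snapshot(n)
    for q in ["red_knob","red_press"]:
        for d in pinpoint(q,s)[:3]: print(n,q,round(d["p"],2),W(s,d["xyz"]).round(),px(s,d["xyz"]))
    cv2.imwrite(f"pics/{n}2.png",s["color"][...,::-1])
```

```text
{'time': np.float64(4.5), 'joint_pos': array([ 2.11, -6.79, 90.84,  4.35, 96.18, 69.39]), 'tool_pos': array([508.32,  97.51, 316.97]), 'tcp_rot': array([-175.87,   -1.32,   23.13])}
wrist red_knob 0.78 [498. 188. 209.] [183. 178.]
wrist red_press 0.68 [523. 218.  -2.] [222. 128.]
wrist red_press 0.61 [296. 261.   2.] [148. 251.]
top red_knob 0.63 [501. 190. 213.] [156. 160.]
top red_press 0.98 [527. 220.   6.] [166. 165.]
top red_press 0.65 [293. 261.  -2.] [145. 271.]
```

>>> play_rows:
  increments:
    - [1, [9, -30, 0], -0.12]
    - [1, [9, -30, 0], -0.12]
    - [1, [9, -30, 0], -0.12]
    - [1, [0, 0, 0], -0.12]
    - [1, [0, 0, 0], -0.12]
    - [1, [0, 0, 0], -0.12]
    - [1, [0, 0, 0], -0.12]
    - [1, [0, 0, 0], -0.12]
    - [1, [0, 0, 0], -0.12]
    - [1, [0, 0, 0], -0.12]
    - [1, [0, 0, 0], -0.12]
    - [1, [0, 0, 0], -0.12]

```text
time: 5.8
tool_pos: [487.3, 188.3, 323.9]
tcp_rot: [179.2, -4.3, 105.6]
ft_force: [-0.0, -0.8, -1.1]
finger_gap: 85.9
grip_force: 0.0
```

>>> play_rows:
  increments:
    - [1, [0, 0, 0], -0.12]
    - [1, [0, 0, 0], -0.12]
    - [1, [0, 0, 0], -0.12]
    - [1, [0, 0, 0], -0.12]
    - [1, [0, 0, 0], -0.12]
    - [1, [0, 0, 0], -0.12]
    - [1, [0, 0, 0], -0.12]
    - [1, [0, 0, 0], -0.12]
    - [1, [0, 0, 0], -0.12]
    - [1, [0, 0, 0], -0.12]
    - [1, [0, 0, 0], -0.12]
    - [1, [0, 0, 0], -0.12]

```text
time: 6.8
tool_pos: [487.3, 188.3, 323.9]
tcp_rot: [175.7, 0.2, -172.0]
ft_force: [0.0, -0.4, 0.5]
finger_gap: 85.6
grip_force: 0.0
```

>>> play_rows:
  increments:
    - [1, [0, 0, 0], -0.12]
    - [1, [0, 0, 0], -0.12]
    - [1, [0, 0, 0], -0.12]
    - [1, [0, 0, 0], -0.12]
    - [1, [0, 0, 0], -0.12]
    - [1, [0, 0, 0], 0]
    - [1, [0, 0, 0], 0]

```text
time: 7.38
tool_pos: [487.3, 188.3, 323.9]
tcp_rot: [176.5, 2.6, -138.2]
ft_force: [-0.1, -0.5, -0.2]
finger_gap: 85.5
grip_force: 0.0
```

```bash
cat >> h.py <<'E'
from scipy.spatial.transform import Rotation as Ro
def toolR(st): return Ro.from_euler("xyz",st["tcp_rot"],degrees=True).as_matrix()
def redblob(s,near):
    c=s["color"].astype(int); m=((c[...,0]>90)&(c[...,0]>2.2*c[...,1])&(c[...,0]>2.2*c[...,2])).astype(np.uint8)
    n,l,a,ce=cv2.connectedComponentsWithStats(m)
    k=min((i for i in range(1,n) if a[i][4]>15),key=lambda i:np.hypot(*(ce[i]-near)))
    T=np.array(s["world_from_camera"]); d=T[:3,:3]@np.linalg.solve(np.array(s["intrinsics"]),np.r_[ce[k],1])
    return T[:3,3],d/np.linalg.norm(d),ce[k],a[k]
def meet(rs):
    A=sum(np.eye(3)-np.outer(d,d) for o,d,*_ in rs);b=sum((np.eye(3)-np.outer(d,d))@o for o,d,*_ in rs)
    return np.linalg.solve(A,b)
def proj(s,p):
    T=np.linalg.inv(np.array(s["world_from_camera"])); return px(s,(T@np.r_[p,1])[:3])
E
python3 - <<'E'
from h import *
st=sense(); print({k:np.round(v,2) for k,v in st.items() if k in("time","joint_pos","tool_pos","tcp_rot")}); print(toolR(st).round(3))
rs=[]
for n in ["wrist","scene"]:
    s=snapshot(n)
    for q in ["red_knob","red_press"]:
        for d in pinpoint(q,s)[:3]: print(n,q,round(d["p"],2),W(s,d["xyz"]).round(),px(s,d["xyz"]))
    r=redblob(s,proj(s,[498,190,212])); print(r[2:]); rs.append(r)
    cv2.imwrite(f"pics/{n}3.png",s["color"][...,::-1])
    if n=="wrist":
        print([ (a,proj(s,np.r_[[526+85*np.cos(np.radians(a)),218+85*np.sin(np.radians(a))],191])) for a in (215,220,225,230)], proj(s,[526,218,177]))
print(meet(rs))
E
```

```text
{'time': np.float64(7.38), 'joint_pos': array([  12.48,   -6.8 ,   90.13,    4.33,   96.12, -118.96]), 'tool_pos': array([487.3 , 188.34, 323.9 ]), 'tcp_rot': array([ 176.51,    2.57, -138.16])}
[[-0.744 -0.668 -0.007]
 [-0.666  0.742  0.075]
 [-0.045  0.061 -0.997]]
wrist red_knob 0.65 [496. 190. 209.] [266. 207.]
wrist red_knob 0.58 [282. 227. 189.] [477.  35.]
wrist red_press 0.91 [298. 261.  -1.] [394.  89.]
wrist red_press 0.9 [526. 216.  -3.] [263. 187.]
(array([260.48970252, 210.00228833]), array([250, 198,  22,  25, 437], dtype=int32))
[(215, array([278., 153.])), (220, array([269., 152.])), (225, array([260., 152.])), (230, array([252., 153.]))] [266. 236.]
scene red_knob 0.54 [281. 230. 188.] [366. 117.]
scene red_press 0.85 [295. 260.  -7.] [366. 170.]
scene red_press 0.7 [529. 216.  -3.] [392. 246.]
(array([395.36363636, 185.58441558]), array([391, 181,  10,  10,  77], dtype=int32))
[499.50541626 187.53904388 213.8343197 ]
```

View pics/wrist3.png

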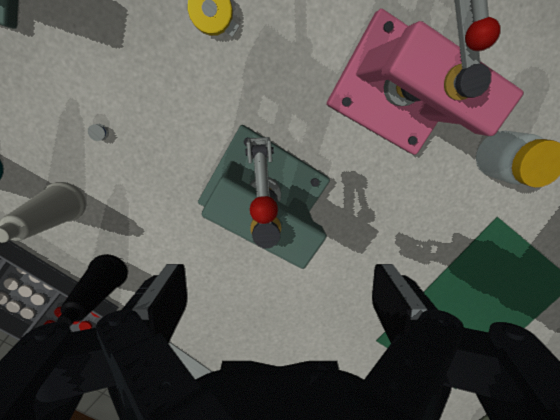

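Wrist view: the ball is at (263,209), the hub at (265,232) and the hinge at (259,148). The arm's heading is about 225°, the axis is at (526,218) and the knob at (498,190,213). These agree with each other, so I'll descend and grip.

>>> play_rows:
  increments:
    - [1, [-0.8, -2.6, 26.5], -0.05]
    - [1, [-0.8, -2.6, 26.5], 0]
    - [1, [-0.8, -2.6, 26.5], 0]
    - [1, [-0.8, -2.6, 26.5], 0]
    - [1, [-0.8, -2.6, 26.5], 0]
    - [1, [0, 0, 0], 0]
    - [1, [0, 0, 0], 0]
  force: 30

```text
time: 8.27
tool_pos: [497.1, 191.6, 189.9]
tcp_rot: [176.5, 2.6, -135.0]
ft_force: [0.4, 0.2, 1.3]
finger_gap: 85.7
grip_force: 0.0
```

Run:
```python
from h import *
st=sense(); print(np.round(st["tool_pos"],1),np.round(st["tcp_rot"],1)); print(toolR(st).round(3))
s=snapshot("wrist")
g=st["tool_pos"]-19*toolR(st)[:,2]; print(g,proj(s,g),proj(s,[498,190,213]))
cv2.imwrite("pics/wrist4.png",s["color"][...,::-1])
```

```text
[497.1 191.6 189.9] [ 176.5    2.6 -135. ]
[[-0.707 -0.707 -0.011]
 [-0.706  0.704  0.074]
 [-0.045  0.06  -0.997]]
[497.26647566 190.22322761 208.89319889] [279. 288.] [278. 295.]
```

View pics/wrist4.png

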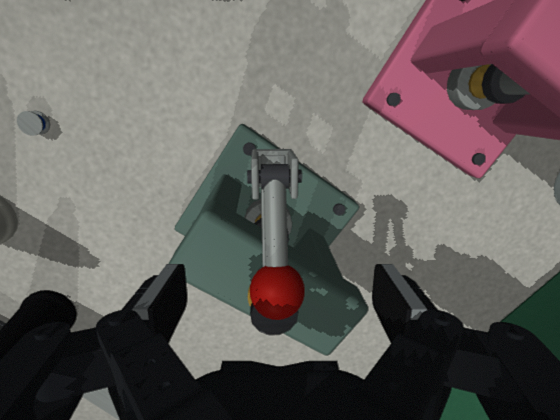

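The ball is at (277,292), where predicted and centred between the fingers. Closing.

>>> play_rows:
  increments:
    - [-1, [0, 0, 0], 0]
    - [-1, [0, 0, 0], 0]
    - [-1, [0, 0, 0], 0]
    - [-1, [0, 0, 0], 0]
    - [-1, [0, 0, 0], 0]
    - [-1, [0, 0, 0], 0]
    - [-1, [0, 0, 0], 0]
    - [-1, [0, 0, 0], 0]
  force: 30

```text
time: 8.98
tool_pos: [498.8, 192.0, 191.7]
tcp_rot: [176.7, 2.8, -135.0]
ft_force: [2.3, 1.2, 0.9]
finger_gap: 21.9
grip_force: 29.3
```

>>> play_rows:
  increments:
    - [-1, [3.2, 0.4, -6.1], 0]
    - [-1, [4.4, 0.4, -6.1], 0]
    - [-1, [5.3, 0.3, -5.3], 0]
    - [-1, [6.0, 0.3, -4.5], 0]
    - [-1, [6.7, 0.2, -3.5], 0]
    - [-1, [7.1, 0.1, -2.5], 0]
    - [-1, [7.4, 0.1, -1.4], 0]
    - [-1, [7.5, 0, -0.2], 0]
    - [-1, [4.9, 0, 0.4], 0]
    - [-1, [0, 0, 0], 0]
    - [-1, [0, 0, 0], 0]

```text
time: 9.9
tool_pos: [460.4, 153.6, 219.5]
tcp_rot: [176.7, 2.9, -135.0]
ft_force: [0.5, 1.5, 7.7]
finger_gap: 21.9
grip_force: 29.3
```

Run:
```python
from h import *
st=sense(); print(st["time"],np.round(st["tool_pos"],1),np.round(st["tcp_rot"],1),np.round(st["ft_force"],1),st["finger_gap"]); print(toolR(st).round(3))
g=st["tool_pos"]-19*toolR(st)[:,2]; print(g)
s=snapshot("wrist"); cv2.imwrite("pics/wrist5.png",s["color"][...,::-1])
```

```text
9.9 [460.4 153.6 219.5] [ 176.7    2.9 -135. ] [0.5 1.5 7.7] 21.88627724160781
[[-0.706 -0.708 -0.005]
 [-0.706  0.704  0.076]
 [-0.05   0.057 -0.997]]
[460.47529956 152.13619733 238.41699184]
```

View pics/wrist5.png

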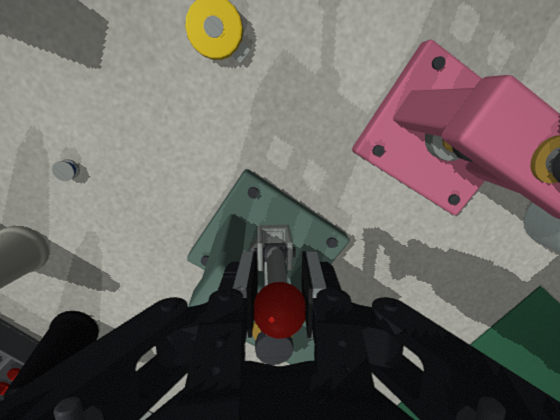

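Run:
```python
from h import *
s=snapshot("wrist")
u=np.array([np.cos(np.radians(225)),np.sin(np.radians(225)),0])
print("hinge",proj(s,np.r_[526,218,191]+85*u))
for f in (1.0,1.1,1.2,1.3,1.4,1.5,1.6): print(f,proj(s,np.r_[526,218,191+50*np.sin(f)]+(85-50*np.cos(f))*u))
for d in pinpoint("red_knob",s)[:3]: print(round(d["p"],2),W(s,d["xyz"]).round(),px(s,d["xyz"]))
```

```text
hinge [275. 254.]
1.0 [279. 343.]
1.1 [279. 339.]
1.2 [280. 335.]
1.3 [280. 329.]
1.4 [280. 322.]
1.5 [280. 313.]
1.6 [280. 304.]
0.64 [470. 159. 240.] [276. 312.]
```

The ball is at (278,308), which matches a fold of about 1.5 to 1.57. I'll pull it slightly further against the stop and relieve the downward load.

>>> play_rows:
  increments:
    - [-1, [2, 0, -1.2], 0]
    - [-1, [2, 0, -1.2], 0]
    - [-1, [0, 0, 0], 0]
    - [-1, [0, 0, 0], 0]

```text
time: 10.38
tool_pos: [457.1, 150.6, 219.8]
tcp_rot: [176.6, 2.8, -135.0]
ft_force: [3.8, 2.4, -1.3]
finger_gap: 21.1
grip_force: 29.5
```

Inward force of 4.5 N: the handle is against its stop. Winding clockwise.

>>> play_rows:
  increments:
    - [-1, [-0.5, 9.7, 0.5], 0.1]
    - [-1, [-0.5, 9.7, 0.5], 0.1]
    - [-1, [-0.5, 9.7, 0.6], 0.1]
    - [-1, [-0.5, 9.7, 0.6], 0.1]
    - [-1, [-0.5, 9.7, 0.7], 0.1]
    - [-1, [-0.5, 9.7, 0.7], 0.1]
    - [-1, [-0.5, 9.7, 0.7], 0.1]
    - [-1, [-0.5, 9.7, 0.7], 0.1]
    - [-1, [-0.5, 9.7, 0.7], 0.1]
    - [-1, [-0.5, 9.7, 0.7], 0.1]
    - [-1, [0, 0, 0], 0]

```text
time: 11.3
tool_pos: [430.5, 241.1, 220.7]
tcp_rot: [175.9, -1.4, 167.6]
ft_force: [0.2, 1.0, 0.5]
finger_gap: 11.9
grip_force: 1.3
```

```bash
cat > st.py <<'E'
from h import *
st=sense(); R=toolR(st); print(st["time"],np.round(st["tool_pos"],1),np.round(st["tcp_rot"],1),np.round(st["ft_force"],1),st["finger_gap"],st["joint_pos"].__array__().round() if hasattr(st["joint_pos"],"__array__") else st["joint_pos"]); print(R.round(3))
g=st["tool_pos"]-19*R[:,2]; d=g-np.array([526,218,0]); print("grasp r",np.hypot(*d[:2]),"ang",np.degrees(np.arctan2(d[1],d[0]))%360,"z",g[2])
s=snapshot("wrist")
for d in pinpoint("red_knob",s)[:2]:
    w=W(s,d["xyz"]); e=w-[526,218,0]; print(round(d["p"],2),w.round(),np.hypot(*e[:2]),np.degrees(np.arctan2(e[1],e[0]))%360)
E
python3 st.py
```

```text
11.3 [430.5 241.1 220.7] [175.9  -1.4 167.6] [0.2 1.  0.5] 11.911452388601063 [ 20. -11. 104.   4.  85. -58.]
[[-0.976  0.216 -0.008]
 [ 0.215  0.974  0.075]
 [ 0.024  0.072 -0.997]]
grasp r 97.78139229525323 ang 167.2184982994924 z 239.65677409353165
0.84 [450. 234. 240.] 77.5779561892015 167.80277530155098
```

The grip slid outward off the ball (gap 11.9), but the crank did follow to about 168°. I'll open, look and regrip centred.

>>> play_rows:
  increments:
    - [1, [0, 0, 0], 0]
    - [1, [0, 0, 0], 0]
    - [1, [0, 0, 0], 0]
    - [1, [0, 0, 0], 0]
    - [1, [0, 0, 0], 0]
    - [1, [0, 0, 0], 0]

```text
time: 11.9
tool_pos: [431.1, 240.3, 220.6]
tcp_rot: [175.9, -1.3, 167.8]
ft_force: [-0.0, -0.2, 0.2]
finger_gap: 72.4
grip_force: 0.0
```

```bash
cat >> st.py <<'E'
import sys
if len(sys.argv)>1: cv2.imwrite(f"pics/{sys.argv[1]}.png",s["color"][...,::-1])
for a in (170,167,164):
    u=np.array([np.cos(np.radians(a)),np.sin(np.radians(a)),0])
    print(a,"hinge",proj(s,np.r_[526,218,191]+85*u),[(f,proj(s,np.r_[526,218,191+50*np.sin(f)]+(85-50*np.cos(f))*u)) for f in (1.1,1.3,1.57)])
E
python3 st.py wrist6
```

```text
11.9 [431.1 240.3 220.6] [175.9  -1.3 167.8] [-0.  -0.2  0.2] 72.37910299881462 [ 20. -11. 104.   4.  85. -58.]
[[-0.977  0.212 -0.007]
 [ 0.21   0.975  0.075]
 [ 0.023  0.072 -0.997]]
grasp r 97.03025661642721 ang 167.57810547265152 z 239.56760997634538
0.71 [455. 232. 240.] 72.18149107081953 169.04052478244196
170 hinge [267. 265.] [(1.1, array([273., 349.])), (1.3, array([272., 338.])), (1.57, array([271., 315.]))]
167 hinge [275. 265.] [(1.1, array([280., 349.])), (1.3, array([281., 337.])), (1.57, array([281., 314.]))]
164 hinge [282. 265.] [(1.1, array([286., 349.])), (1.3, array([289., 337.])), (1.57, array([291., 314.]))]
```

View pics/wrist6.png

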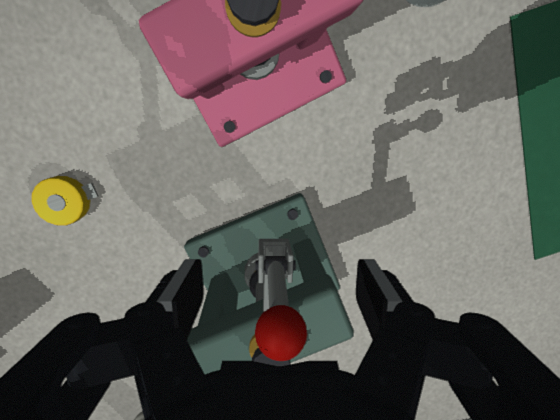

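The ball is at (281,333) at about 167°, with the fold leaning back at about 1.25 (r about 71 mm). Regripping 26 mm further in.

>>> play_rows:
  increments:
    - [1, [-13, 0, 1], 0]
    - [1, [-13, 0, 1], 0]
    - [1, [0, 0, 0], 0]
    - [-1, [0, 0, 0], 0]
    - [-1, [0, 0, 0], 0]
    - [-1, [0, 0, 0], 0]
    - [-1, [0, 0, 0], 0]
    - [-1, [0, 0, 0], 0]
    - [-1, [0, 0, 0], 0]
    - [-1, [0, 0, 0], 0]
    - [-1, [0, 0, 0], 0]
  force: 40

```text
time: 12.92
tool_pos: [456.5, 235.3, 218.3]
tcp_rot: [175.8, -1.3, 167.9]
ft_force: [-0.7, 0.0, 1.7]
finger_gap: 21.8
grip_force: 39.0
```

```bash
python3 st.py wrist7
```

```text
12.9167 [456.5 235.3 218.3] [175.8  -1.3 167.9] [-0.7  0.   1.7] 21.789357060312526 [ 19.  -7. 101.   4.  85. -60.]
[[-0.977  0.211 -0.007]
 [ 0.21   0.975  0.076]
 [ 0.023  0.072 -0.997]]
grasp r 71.21182303473628 ang 167.10654398168748 z 237.26913528600357
0.63 [455. 233. 241.] 72.95021944525145 167.85765703181153
0.39 [524. 218.  -2.] 2.301125350030323 176.40869984094138
170 hinge [266. 226.] [(1.1, array([272., 304.])), (1.3, array([271., 290.])), (1.57, array([270., 264.]))]
167 hinge [274. 225.] [(1.1, array([279., 304.])), (1.3, array([280., 290.])), (1.57, array([281., 263.]))]
164 hinge [282. 225.] [(1.1, array([286., 304.])), (1.3, array([288., 290.])), (1.57, array([291., 263.]))]
```

View pics/wrist7.png

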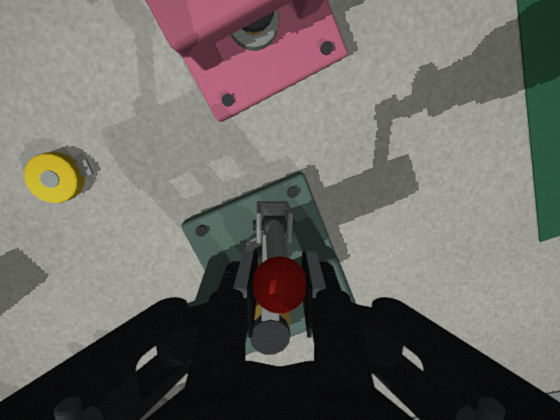

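>>> play_rows:
  increments:
    - [-1, [4.5, 0, -1], 0]
    - [-1, [4.5, 0, -0.8], 0]
    - [-1, [4.5, 0, -0.3], 0]
    - [-1, [4.5, 0, 0.1], 0]
    - [-1, [0, 0, 0], 0]
    - [-1, [0, 0, 0], 0]

```text
time: 13.52
tool_pos: [438.9, 237.8, 220.9]
tcp_rot: [176.0, -1.2, 167.8]
ft_force: [1.9, -5.8, 2.5]
finger_gap: 21.5
grip_force: 40.0
```

```bash
python3 st.py
```

```text
13.5167 [438.9 237.8 220.9] [176.   -1.2 167.8] [ 1.9 -5.8  2.5] 21.467568814457884 [ 20. -10. 103.   4.  85. -58.]
[[-0.977  0.213 -0.006]
 [ 0.212  0.975  0.074]
 [ 0.022  0.07  -0.997]]
grasp r 88.95515235112596 ang 168.0379252587215 z 239.89736382361252
0.59 [444. 236. 242.] 84.3043887110937 167.7656408961132
170 hinge [269. 253.] [(1.1, array([274., 334.])), (1.3, array([274., 322.])), (1.57, array([273., 298.]))]
167 hinge [276. 252.] [(1.1, array([281., 334.])), (1.3, array([282., 321.])), (1.57, array([283., 298.]))]
164 hinge [284. 252.] [(1.1, array([288., 334.])), (1.3, array([290., 321.])), (1.57, array([293., 298.]))]
```

>>> play_rows:
  increments:
    - [-1, [-0.2, 4.5, 0.3], 0.05]
    - [-1, [-0.2, 4.5, 0.3], 0.05]
    - [-1, [0, 0, 0], 0]

```text
time: 13.87
tool_pos: [441.3, 246.7, 220.9]
tcp_rot: [176.1, -1.7, 161.9]
ft_force: [0.3, -6.5, 3.5]
finger_gap: 21.6
grip_force: 40.1
```

>>> play_rows:
  increments:
    - [-1, [-0.2, 4.5, 0.3], 0.05]
    - [-1, [-0.2, 4.5, 0.3], 0.05]
    - [-1, [0, 0, 0], 0]

```text
time: 14.12
tool_pos: [444.6, 255.1, 220.9]
tcp_rot: [176.3, -2.1, 156.2]
ft_force: [-0.7, -6.1, 4.1]
finger_gap: 21.7
grip_force: 40.1
```

```bash
python3 st.py
```

```text
14.1167 [444.6 255.1 220.9] [176.3  -2.1 156.2] [-0.7 -6.1  4.1] 21.733469580926215 [ 21.  -8. 101.   4.  85. -45.]
[[-0.914  0.406 -0.007]
 [ 0.404  0.912  0.073]
 [ 0.036  0.064 -0.997]]
grasp r 88.73810671869057 ang 156.26823964883695 z 239.87791528311135
0.69 [451. 252. 239.] 81.96052691744954 155.82412709166854
170 hinge [240. 258.] [(1.1, array([248., 339.])), (1.3, array([242., 327.])), (1.57, array([233., 304.]))]
167 hinge [247. 256.] [(1.1, array([254., 337.])), (1.3, array([250., 325.])), (1.57, array([243., 302.]))]
164 hinge [255. 255.] [(1.1, array([261., 336.])), (1.3, array([258., 324.])), (1.57, array([253., 300.]))]
```

It is turning with a steady 6 N. I'll carry on to the stop.

>>> play_rows:
  increments:
    - [-1, [-0.2, 4.5, 0.3], 0.05]
    - [-1, [-0.2, 4.5, 0.3], 0.05]
    - [-1, [0, 0, 0], 0]

```text
time: 14.47
tool_pos: [448.8, 263.1, 220.9]
tcp_rot: [176.5, -2.4, 150.4]
ft_force: [-0.5, -7.3, 5.3]
finger_gap: 21.4
grip_force: 40.2
```

>>> play_rows:
  increments:
    - [-1, [-0.2, 4.5, 0.3], 0.05]
    - [-1, [-0.2, 4.5, 0.3], 0.05]
    - [-1, [0, 0, 0], 0]

```text
time: 14.72
tool_pos: [453.3, 270.0, 220.9]
tcp_rot: [176.9, -2.8, 144.7]
ft_force: [-3.0, -9.6, 7.2]
finger_gap: 21.2
grip_force: 40.4
```

```bash
python3 st.py
```

```text
14.7167 [453.3 270.  220.9] [176.9  -2.8 144.7] [-3.  -9.6  7.2] 21.16839548159783 [ 22.  -5.  99.   4.  85. -33.]
[[-0.815  0.579 -0.008]
 [ 0.577  0.813  0.072]
 [ 0.049  0.054 -0.997]]
grasp r 88.46929123802431 ang 145.0807752578557 z 239.87433321582475
0.72 [454. 266. 243.] 85.90286004834378 146.42111849586274
170 hinge [215. 268.] [(1.1, array([224., 347.])), (1.3, array([213., 337.])), (1.57, array([198., 316.]))]
167 hinge [221. 265.] [(1.1, array([230., 345.])), (1.3, array([221., 334.])), (1.57, array([207., 312.]))]
164 hinge [228. 262.] [(1.1, array([237., 342.])), (1.3, array([228., 331.])), (1.57, array([217., 309.]))]
```

>>> play_rows:
  increments:
    - [-1, [-0.2, 4.5, 0.3], 0.05]
    - [-1, [-0.2, 4.5, 0.3], 0.05]
    - [-1, [0, 0, 0], 0]
    - [-1, [0, 0, 0], 0]

```text
time: 15.15
tool_pos: [454.9, 271.0, 220.2]
tcp_rot: [178.1, -3.1, 139.1]
ft_force: [-29.5, -42.8, 27.5]
finger_gap: 21.5
grip_force: 44.7
```

```bash
python3 st.py wrist8
```

```text
15.15 [454.9 271.  220.2] [178.1  -3.1 139.1] [-29.5 -42.8  27.5] 21.542053867880462 [ 23.  -4.  98.   4.  85. -27.]
[[-0.754  0.656 -0.019]
 [ 0.654  0.754  0.06 ]
 [ 0.053  0.033 -0.998]]
grasp r 87.67476607963509 ang 143.76555882863735 z 239.1721163242374
0.96 [459. 265. 240.] 81.7335202264324 144.54490763006345
170 hinge [215. 273.] [(1.1, array([227., 351.])), (1.3, array([214., 341.])), (1.57, array([197., 322.]))]
167 hinge [222. 269.] [(1.1, array([233., 348.])), (1.3, array([221., 338.])), (1.57, array([205., 317.]))]
164 hinge [228. 266.] [(1.1, array([239., 345.])), (1.3, array([229., 334.])), (1.57, array([214., 313.]))]
```

View pics/wrist8.png

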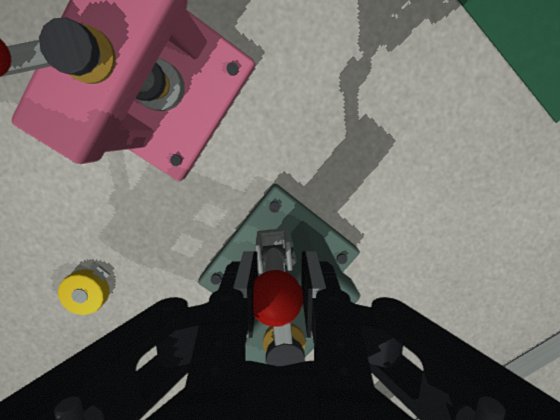

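Force rose to 59 N at 145°, so this is the end stop. I'll relieve the push, nudge outward to hold upright, and check the fold.

>>> play_rows:
  increments:
    - [-1, [0, -4, -0.3], 0]
    - [-1, [2, -2, -0.3], 0]
    - [-1, [1, 0, 0], 0]
    - [-1, [0, 0, 0], 0]

```text
time: 15.58
tool_pos: [453.8, 270.5, 220.6]
tcp_rot: [177.4, -2.8, 139.0]
ft_force: [1.9, -27.1, 6.0]
finger_gap: 21.8
grip_force: 40.8
```

```bash
sed -i 's/(170,167,164)/(147,144)/' st.py; python3 st.py wrist9
```

```text
15.5833 [453.8 270.5 220.6] [177.4  -2.8 139. ] [  1.9 -27.1   6. ] 21.81881536416557 [ 23.  -5.  99.   4.  85. -27.]
[[-0.754  0.656 -0.007]
 [ 0.655  0.753  0.066]
 [ 0.048  0.045 -0.998]]
grasp r 88.4314812547734 ang 144.61365018998168 z 239.5703305458063
0.77 [455. 268. 242.] 86.60009644808648 144.9294207321879
147 hinge [270. 255.] [(1.1, array([279., 335.])), (1.3, array([276., 322.])), (1.57, array([272., 298.]))]
144 hinge [278. 254.] [(1.1, array([286., 334.])), (1.3, array([284., 321.])), (1.57, array([282., 297.]))]
```

View pics/wrist9.png

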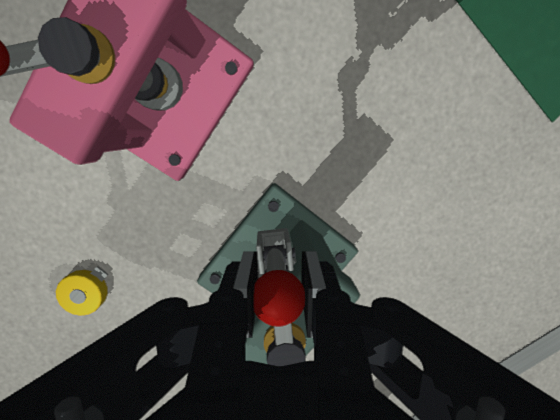

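The ball is at (278,298), which matches upright (297). I'll take off the residual load, then release.

>>> play_rows:
  increments:
    - [-1, [-0.5, -2.5, 0], 0]
    - [-1, [0, 0, 0], 0]
    - [1, [0, 0, 0], 0]
    - [1, [0, 0, 0], 0]
    - [1, [0, 0, 0], 0]
    - [1, [0, 0, 0], 0]
    - [1, [0, 0, 0], 0]
    - [1, [0, 0, 0], 0]
    - [1, [0, 0, 0], 0]
    - [1, [0, 0, 0], 0]

```text
time: 16.52
tool_pos: [452.0, 273.7, 220.6]
tcp_rot: [177.0, -3.1, 139.2]
ft_force: [0.1, 0.0, 1.4]
finger_gap: 85.1
grip_force: 0.0
```

```bash
python3 st.py wrist10
```

```text
16.5167 [452.  273.7 220.6] [177.   -3.1 139.2] [0.1 0.  1.4] 85.09060183487972 [ 23.  -5.  99.   4.  85. -27.]
[[-0.756  0.654 -0.007]
 [ 0.652  0.755  0.075]
 [ 0.055  0.052 -0.997]]
grasp r 91.64673776087477 ang 143.68195025170493 z 239.50090538557419
0.66 [459. 266. 240.] 82.46545496081414 144.36204007864814
147 hinge [268. 260.] [(1.1, array([276., 341.])), (1.3, array([274., 329.])), (1.57, array([269., 305.]))]
144 hinge [275. 259.] [(1.1, array([283., 341.])), (1.3, array([282., 328.])), (1.57, array([280., 304.]))]
```

View pics/wrist10.png

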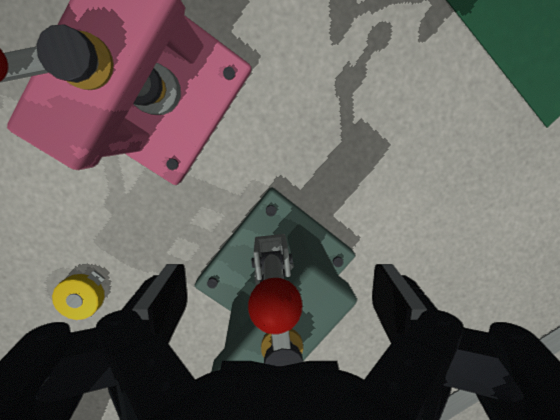

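The ball is at (275,305), matching upright (304 to 305), with the crank at the stop. I'll back straight off upward and hand in.

>>> play_rows:
  increments:
    - [1, [0, 0, -15], 0]
    - [1, [0, 0, -25], 0]
    - [1, [0, 0, -30], 0]
    - [1, [0, 0, -30], 0]
    - [1, [0, 0, 0], 0]
    - [1, [0, 0, 0], 0]

```text
time: 17.12
tool_pos: [454.0, 266.4, 322.9]
tcp_rot: [176.8, -3.0, 139.2]
ft_force: [0.2, 1.6, -0.2]
finger_gap: 85.3
grip_force: 0.0
```

```bash
python3 st.py; python3 -c "
from bench import *
print(hand_in())"
```

```text
17.1167 [454.  266.4 322.9] [176.8  -3.  139.2] [ 0.2  1.6 -0.2] 85.33508016686676 [ 22.  -7.  91.   4.  95. -27.]
[[-0.756  0.654 -0.003]
 [ 0.652  0.754  0.077]
 [ 0.053  0.057 -0.997]]
grasp r 85.92036201145113 ang 146.8685458108793 z 341.8709647551037
0.65 [278. 230. 185.] 248.14970781201822 177.12764950805578
0.59 [458. 267. 239.] 84.16278442702406 143.98191888983715
147 hinge [270. 209.] [(1.1, array([275., 250.])), (1.3, array([274., 241.])), (1.57, array([271., 225.]))]
144 hinge [275. 208.] [(1.1, array([280., 250.])), (1.3, array([279., 240.])), (1.57, array([277., 224.]))]
the job is handed in; nothing more can be done
None
```

The job is handed in at about 17 s, and no verdict came back: the red-knobbed handle was left upright, its crank wound clockwise until it hit the end stop, the gripper backed off clear, and the blue press never approached; the grip slipped off the ball once partway, so I regripped and stood the handle up again before finishing the turn.

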